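# Probe two repaired drive units with the tester pen

## Task

Check the two repaired drive units with the cordless tester pen: take the pen from its rest, press its steel tip lightly on the sprung round contact under the clear hood of the round unit and pause there half a second, then do the same on the box-shaped unit. Finally lay the pen back in both forks of its rest just as it lay at the start; do not drop the pen, and leave the other loose things on the bench where they are.

Things in the scene. Friction and masses are not known exactly. Their poses are not given: they have to be found in the camera images.
- pen: Cordless tester pen, 190 mm long, 0.12 kg: black handle 24 x 24 mm from x -65 to +55, grey cone, then steel shaft 8 mm thick to the tip at x +125. Origin at the handle's underside (mid-line at z +12), x along the pen to the tip, z up. Starts level in the rest, tip away from the robot. Grip across y at x about -20, between the forks; the tool may lean along the pen.
- pen_point (a point): The very end of the pen's steel tip, on its mid-line (x +125, z +12 in the pen's frame).
- rest: Pen rest fixed on the bench: base plate 160 x 80 x 10 mm, two aluminium forks 12 mm thick at x -55 and +45, open above; seats at z 60, cheeks flaring from 28 mm apart at the seat to 44 at the top, z 85. Origin at the centre of its underside; x points as the pen's tip does. The seated pen's origin is at (0, 0, 60).
- round_unit: Round blue drive unit, fixed: drum 150 mm across, 100 high, centred at x 118, with a post up to z 183; terminal bay in front. Origin on the bench right below the contact; x points from the front to the back, z up. Its bay, in mm here: contact centre (0, 0, 55); front sill 92 wide, x -59 to -45, top z 80; clear hood x -30 to 50, z 106 to 112, clear side walls at y +-40.
- box_unit: Box-shaped blue drive unit, fixed: block 150 x 150 x 100 mm, x 45 to 195, cooling fins on top up to z 130; terminal bay in front. Origin on the bench right below the contact; x points from the front to the back, z up. Its bay, in mm here: contact centre (0, 0, 55); front sill 92 wide, x -59 to -45, top z 80; clear hood x -30 to 50, z 106 to 112, clear side walls at y +-40.
- round_pad: Sprung brass disc contact of the round unit, 24 mm across, in a black ring on a sloping white plate. Origin at its face centre; z points out of the face, to the unit's front and up at 45 degrees. Takes 1 N at first, 5 N at its stop 8 mm in. The pen gets to it only over the sill and under the hood, along this z (sloping down 35 to 52 degrees).
- box_pad: Sprung brass disc contact of the box-shaped unit, 24 mm across, in a black ring on a sloping white plate. Origin at its face centre; z points out of the face, to the unit's front and up at 45 degrees. Takes 1 N at first, 5 N at its stop 8 mm in. The pen gets to it only over the sill and under the hood, along this z (sloping down 35 to 52 degrees).
- can: Bystander: spray can, 60 mm across, 160 high; origin under its centre.
- mug: Bystander: white mug, 76 mm across, 90 high; origin under its centre.
- screwdriver: Bystander: screwdriver lying on the bench, along its x.
- wrench: Bystander: wrench lying on the bench, along its x.
- tape: Bystander: tape measure, 35 x 65 x 60 mm; origin under its centre.
- jar: Bystander: amber jar, 64 mm across, 80 high; origin under its centre.
Things that resemble listed ones, but are neither listed nor needed, are in the scene too. Of the things shaped like the pen, the black one is meant.

How it is judged:
By the outcome, as a careful person would: the job done as asked, in the order asked, and still so for the second after the job is handed in, with the robot touching nothing.
It also fails if it takes over 64 s, if anything falls off the work surface, if the arm or the gripper's body presses on something with over 40 N, if the wrist force passes 120 N, or if a joint passes its speed limit or range.

## Robot

A 6-joint arm with a two-finger parallel gripper is mounted at the origin on the work surface. World frame = base frame: x ahead of the robot, y to its left, z up, the work surface at z = 0. Lengths are in m, angles in degrees, forces in N, time in s.
With the tool pointing down it reaches from about 0.4 to 0.825 m from the base axis. Payload 7 kg.
Tool frame: the origin (TCP) lies midway between the tips of the shut fingers; the grasp point (between the pads) lies 19 mm behind it (ctrl.hold_point_z is the distance from the TCP to the grasp point, in m); z points along the fingers, y is the line along which they close (so a half turn about z gives the same grasp; the last joint's range is limited). The gripper opens to 88 mm and grips with 3 to 60 N. Pads are 19 mm wide; open, the fingers measure 130 mm over their backs; the gripper's body (78 mm by 193 mm) begins 47 mm behind the grasp point.
Start: joints at [79.991, 20.546, 0.682, 0, -70.136, -16.507], TCP at [0.301, 0.604, 0.227] pointing down, gripper open.
Joint ranges: [-176.03, 176.03], [-82.01, 121.73], [-58.28, 71.71], [-173.87, 95.51], [-174.79, -0.11], [-173.66, 173.66]. Speed limits (degrees/s): [136.94, 136.94, 172.46, 180, 180, 180].

## Interface

Orientations are given as [roll, pitch, yaw] about the fixed x, y, z axes, in that order (R = Rz(yaw) Ry(pitch) Rx(roll)).
In Python, from plant import ctrl gives the robot as it stands.
- The arm moves only by the tool apply_moves, never from a script. Its argument "deltas" is a list of rows, each an object with "fingers": the finger opening in mm, from 0 to 87.6; "delta_pos": the shift along the tool's x, y, z in mm, a list of three; "angular": the turn, a rotation vector about the tool's x, y, z in degrees, a list of three. A call has 1 to 10 rows; each row is the pose to reach, as a shift and turn from the pose commanded when the call began, along the tool's axes at that moment; what a row does not reach only later rows make up. A row lasts 1/10 s, in which the tool goes at most 50 mm and 8.59 degrees, less where a joint would pass 70% of its speed; a pose out of reach is approached as far as the arm can. A call with a gripper value outside its range is refused whole. The fingers move at their own pace and stop on an object; the grip force is fixed at half the most. Time passes only in rows, so rows that repeat a pose let the fingers close. It gives the time, the measured TCP pose, the force, the opening and the grip force at its end, in the units of the state.
- ctrl.get_obs(): the state, without advancing time (a new reading comes with each control period).
- ctrl.snapshot(name): name is "side" or "top"; returns the picture (480x640x3 uint8, red, green, blue); there is no depth.
- ctrl.camera_params(name): a dict with "fx", "fy", "cx", "cy" (pixels), "dist_coeffs" ([k1, k2, p1, p2, k3] as OpenCV has them; the pictures are not rectified), "cam_to_world" (4x4, takes a point from camera to world coordinates). Camera axes: x right, y up, looking along -z (the intrinsics and any distortion apply to the point x, -y, -z); pixel columns grow to the right and rows downward; lengths in m; the calibration is good to about 2 mm. A picture is of the moment at which its call begins. camera_params takes no time and is no camera call.
- ctrl.close_job(): hands the job in; it is judged then, once.
The state is a dict: "clock": time; "joint_pos": joint angles; "qvel": joint speeds; "tau": joint torques, N m; "tool_pos": TCP position; "orientation": TCP orientation; "force": force on the tool from outside, world axes, zero at the start; "moment": the same for the moment, N m; "opening": finger opening in m; "gripper_force": force on a finger pad.
Only numpy, scipy, OpenCV 4.12 (cv2) and the standard library are available. Lean on these libraries where they do the work, as an engineer would, in place of code of your own. Each camera call takes 0.05 s, during which the arm holds its last target. There are 200 camera calls.

## Working session

There is one attempt and no reset: what is moved stays moved. The work goes in short steps, Python scripts to look and compute and a tool call to move; the robot and the scene stay as the last step left them, time stands still between calls to the robot, and variables do not carry over. Pictures are saved under pics/ and viewed, at most 10 in all, crops included, and the job is handed in when it is done.

Besides the shell and the picture viewer there is one more tool, called after ">>>" in YAML: its name, and indented under it one key for each argument. apply_moves: Moves the arm, as the interface text tells. Its arguments: {"type":"object","properties":{"deltas":{"type":"array"}},"required":["deltas"]}

```bash
mkdir -p pics; cat > h.py <<'E'
import numpy as np,cv2
from plant import ctrl
from scipy.spatial.transform import Rotation as R
def cam(n):
    p=ctrl.camera_params(n);K=np.array([[p['fx'],0,p['cx']],[0,p['fy'],p['cy']],[0,0,1.]])
    return K,np.array(p['dist_coeffs'],float),np.array(p['cam_to_world'])
def ray(n,uv):
    K,d,T=cam(n);q=cv2.undistortPoints(np.array([[uv]],float),K,d)[0,0]
    v=T[:3,:3]@np.array([q[0],-q[1],-1]);return T[:3,3],v/np.linalg.norm(v)
def onz(n,uv,z):
    o,v=ray(n,uv);return o+v*(z-o[2])/v[2]
def tri(*nu):
    A=np.zeros((3,3));b=np.zeros(3)
    for n,uv in nu:
        o,v=ray(n,uv);M=np.eye(3)-np.outer(v,v);A+=M;b+=M@o
    return np.linalg.solve(A,b)
def proj(n,X):
    K,d,T=cam(n);c=(np.atleast_2d(X)-T[:3,3])@T[:3,:3]*[1,-1,-1]
    return cv2.projectPoints(c.reshape(-1,1,3),np.zeros(3),np.zeros(3),K,d)[0][:,0]
def snap(n,f):
    im=np.ascontiguousarray(ctrl.snapshot(n)[:,:,::-1]);cv2.imwrite('pics/'+f,im);return im
def pose():
    o=ctrl.get_obs();return np.array(o['tool_pos']),R.from_euler('xyz',o['orientation'],degrees=True)
E
python3 - <<'E'
from h import *
for n in('side','top'):
    snap(n,n+'0.png');K,d,T=cam(n);print(n,K[0,0],d,T.round(3).tolist())
print(ctrl.get_obs(),ctrl.hold_point_z)
E
```

```text
side 510.70764878311195 [-0.0239116  0.         0.         0.         0.       ] [[0.98, 0.118, -0.163, 0.294], [-0.201, 0.569, -0.798, -1.057], [-0.001, 0.814, 0.581, 0.854], [0.0, 0.0, 0.0, 1.0]]
top 438.0676720382995 [-0.10339388  0.          0.          0.          0.        ] [[0.027, 0.981, -0.193, 0.311], [-0.999, 0.03, 0.014, 0.011], [0.019, 0.193, 0.981, 1.126], [0.0, 0.0, 0.0, 1.0]]
{'clock': 0.1, 'joint_pos': array([ 7.99918116e+01,  2.05875165e+01,  6.40133604e-01, -1.77814174e-02,
       -7.01356828e+01, -1.65056330e+01]), 'qvel': array([ 0.00247337, -0.05775128,  0.19513485, -0.00435456, -0.042367  ,
        0.02114608]), 'tau': array([-6.45141772e-04, -5.84163952e+01,  2.93754315e+01,  7.01553002e+00,
        1.02662118e-02, -4.93181142e-05]), 'tool_pos': array([0.30117307, 0.6036084 , 0.22572258]), 'orientation': array([ 1.79915608e+02, -7.57411694e-03, -2.65198700e+01]), 'force': array([-0.84202156, -0.10859969,  0.65790863]), 'moment': array([0.00802831, 0.01395976, 0.02284645]), 'gripper_force': 0.0, 'opening': 0.08767864333040934} 0.0188
```

View pics/side0.png

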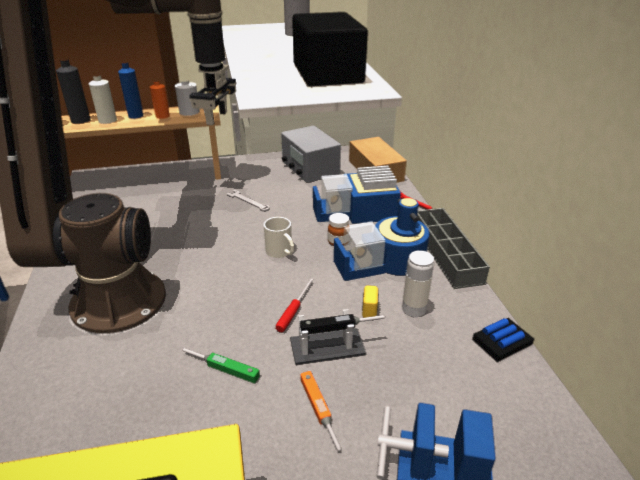

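View pics/top0.png

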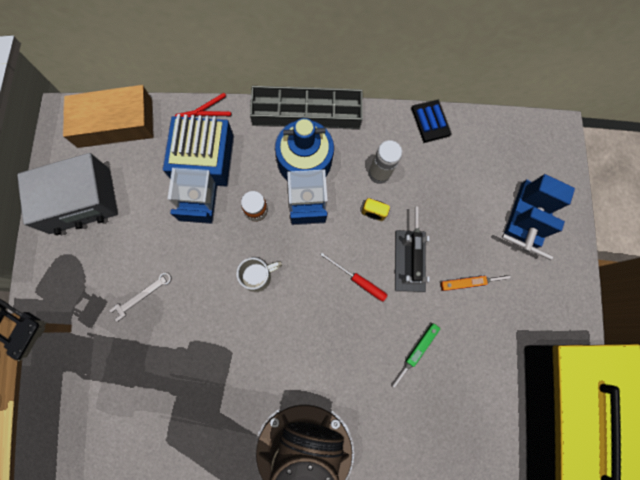

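The side view shows the pen in its rest at (300–383, 322), the round unit's bay at (362,245) and the box bay at (335,195). The top view shows the pen along column 417 (rows 208–280), the round bay at (307,195) and the box bay at (192,195). Next I enlarge these areas.

```bash
python3 - <<'E'
from h import *
t=cv2.imread('pics/top0.png');s=cv2.imread('pics/side0.png')
def c(im,x,y,w=80,h=60):return cv2.resize(im[y:y+h,x:x+w],(400,300),interpolation=cv2.INTER_CUBIC)
m=np.vstack([np.hstack([c(t,375,205,120,90),c(t,268,168)]),np.hstack([c(t,152,168),c(s,285,290,107,80)])])
cv2.imwrite('pics/m1.png',m)
m=np.hstack([c(s,325,215),c(s,305,165)]);cv2.imwrite('pics/m2.png',m)
E
```

```text
(no output)
```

View pics/m1.png

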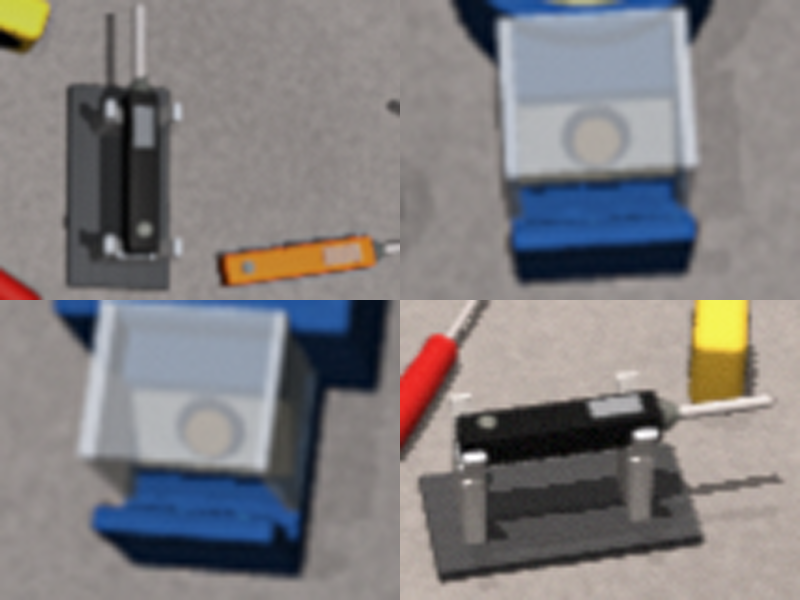

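View pics/m2.png

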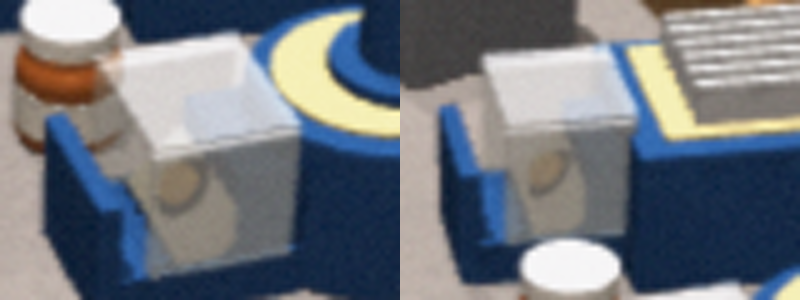

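The enlargements show both contacts through the hoods. In the top view they are at about (307.4,195.6) for the round unit and (194,194) for the box. In the side view they are at (361,252) and (334,199). The pen's tip is at top (417,206.5) and side (384,316.7). Its tail is at top (417.9,280.6).

```bash
python3 - <<'E'
from h import *
rt=(307.0,195.2);bt=(193.6,193.8);rs=(360.6,251.8);bs=(333.8,198.8)
for a,b in((rt,rs),(bt,bs)):
    print(tri(('top',a),('side',b)).round(4),onz('top',a,.055).round(4),onz('side',b,.055).round(4))
tip=tri(('top',(416.8,206.3)),('side',(384,316.7)));print('tip',tip.round(4),onz('top',(416.8,206.3),.072))
print('tail',onz('top',(417.7,280.5),.084), 'front',onz('top',(375+146/3.333,205+90/3.333),.084))
# pen tail top-left/right corners side view
# sills: top edge front line z=.08
for n,l in(('round',[(513,222),(690,215),(513,248),(690,241)]),('hoodR',[(505,178),(695,165),(497,15),(685,10)])):
    z=.08 if n=='round' else .112
    print(n,[onz('top',(268+(u-400)/5,168+v/5),z)[:2].round(4) for u,v in l])
for n,l in(('box',[(97,510),(295,512),(100,530),(295,535)]),('hoodB',[(80,455),(268,470),(100,305),(287,312)])):
    z=.08 if n=='box' else .112
    print(n,[onz('top',(152+u/5,168+(v-300)/5),z)[:2].round(4) for u,v in l])
E
```

```text
[0.6375 0.0114 0.048 ] [0.6358 0.0114 0.055 ] [0.6339 0.0019 0.055 ]
[0.6323 0.3026 0.0485] [0.6311 0.3009 0.055 ] [0.6288 0.2914 0.055 ]
tip [ 0.6119 -0.2663  0.0695] [ 0.61122558 -0.26566585  0.072     ]
tail [ 0.42288212 -0.26107237  0.084     ] front [ 0.54247194 -0.26605349  0.084     ]
round [array([0.5829, 0.0504]), array([ 0.5892, -0.0367]), array([0.5697, 0.05  ]), array([ 0.576 , -0.0369])]
hoodR [array([0.5962, 0.0539]), array([ 0.6056, -0.0371]), array([0.6785, 0.0609]), array([ 0.6841, -0.0307])]
box [array([0.5804, 0.3463]), array([0.5821, 0.2472]), array([0.5702, 0.3439]), array([0.5704, 0.2463])]
hoodB [array([0.5994, 0.347 ]), array([0.5943, 0.2546]), array([0.676 , 0.3446]), array([0.6746, 0.2516])]
```

```bash
cat >> h.py <<'E'
def pl(pos,rpy,p0=None):
    p,r=p0 or pose();t=R.from_euler('xyz',rpy,degrees=True)
    print('delta',(r.inv().apply(np.array(pos)-p)*1000).round(1),'rot',(r.inv()*t).as_rotvec(degrees=True).round(2))
    return np.array(pos),t
pad={'r':(np.array([.634,.0112,.055]),4.5),'b':(np.array([.630,.300,.055]),-2.)}
E
python3 - <<'E'
from h import *
a=pl((.48,.17,.30),(180,0,-20));b=pl((.42,-.262,.19),(180,-30,-1.7),a)
pl((.4764,-.2624,.0557),(180,-30,-1.7),b)
E
```

```text
delta [353.6 308.2 -73.8] rot [ 0.08 -0.   -6.52]
delta [ 91.4 426.5 110. ] rot [  4.79  29.74 -17.88]
delta [-18.3  -1.3 144.5] rot [0. 0. 0.]
```

>>> apply_moves:
  deltas:
    - {"fingers": 87,"delta_pos": [177,154,-74],"angular": [0,0,-3]}
    - {"fingers": 87,"delta_pos": [177,154,-74],"angular": [0,0,-3]}
    - {"fingers": 87,"delta_pos": [177,154,-74],"angular": [0,0,-3]}
    - {"fingers": 87,"delta_pos": [177,154,-74],"angular": [0,0,-3]}
    - {"fingers": 87,"delta_pos": [354,308,-74],"angular": [0,0,-6.5]}
    - {"fingers": 87,"delta_pos": [354,308,-74],"angular": [0,0,-6.5]}
    - {"fingers": 87,"delta_pos": [354,308,-74],"angular": [0,0,-6.5]}
    - {"fingers": 87,"delta_pos": [354,308,-74],"angular": [0,0,-6.5]}
    - {"fingers": 87,"delta_pos": [354,308,-74],"angular": [0,0,-6.5]}
    - {"fingers": 87,"delta_pos": [354,308,-74],"angular": [0,0,-6.5]}

```text
clock: 1.1
tool_pos: [0.481, 0.1674, 0.3008]
orientation: [180.0, -0.0, -20.1]
force: [0.6, 1.2, 0.3]
opening: 0.0873
gripper_force: 0.0
```

```bash
python3 - <<'E'
from h import *
print(pose()[0]);pl((.42,-.262,.19),(180,-30,-1.7))
E
```

```text
[0.48099092 0.16737211 0.30077182]
delta [ 90.3 424.2 110.8] rot [  4.82  29.74 -17.97]
```

>>> apply_moves:
  deltas:
    - {"fingers": 87,"delta_pos": [90,424,40],"angular": [4.8,29.7,-18]}
    - {"fingers": 87,"delta_pos": [90,424,40],"angular": [4.8,29.7,-18]}
    - {"fingers": 87,"delta_pos": [90,424,40],"angular": [4.8,29.7,-18]}
    - {"fingers": 87,"delta_pos": [90,424,40],"angular": [4.8,29.7,-18]}
    - {"fingers": 87,"delta_pos": [90,424,40],"angular": [4.8,29.7,-18]}
    - {"fingers": 87,"delta_pos": [90,424,40],"angular": [4.8,29.7,-18]}
    - {"fingers": 87,"delta_pos": [90,424,60],"angular": [4.8,29.7,-18]}
    - {"fingers": 87,"delta_pos": [90,424,110],"angular": [4.8,29.7,-18]}
    - {"fingers": 87,"delta_pos": [90,424,110],"angular": [4.8,29.7,-18]}
    - {"fingers": 87,"delta_pos": [90,424,110],"angular": [4.8,29.7,-18]}

```text
clock: 2.1
tool_pos: [0.4199, -0.256, 0.193]
orientation: [180.0, -30.0, -1.6]
force: [0.9, -0.2, 0.6]
opening: 0.0867
gripper_force: 0.0
```

```bash
python3 - <<'E'
from h import *
print(pose()[0],ctrl.get_obs()['joint_pos'].round(0));pl((.4764,-.2624,.0557),(180,-30,-1.7))
im=snap('side','s1.png');cv2.imwrite('pics/s1c.png',cv2.resize(im[200:400,230:480],(750,600)))
E
```

```text
[ 0.41994882 -0.25597596  0.19302876] [-14.  -9. -40. -12. -30. 111.]
delta [-19.6   4.8 147.2] rot [-0.02  0.02  0.07]
```

View pics/s1c.png

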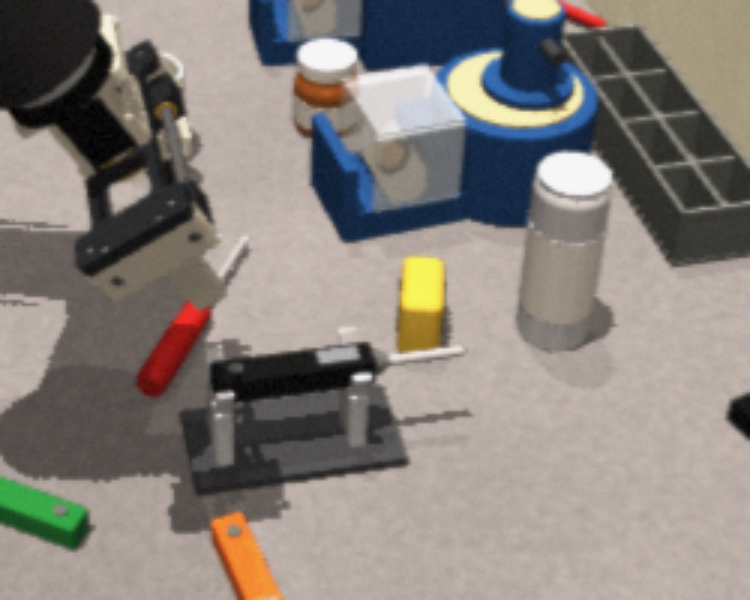

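The gripper, leaning 30°, is up and behind the pen's handle (crop (290,375)), with nothing in the way. Descending.

>>> apply_moves:
  deltas:
    - {"fingers": 87,"delta_pos": [-20,5,30],"angular": [0,0,0]}
    - {"fingers": 87,"delta_pos": [-20,5,60],"angular": [0,0,0]}
    - {"fingers": 87,"delta_pos": [-20,5,85],"angular": [0,0,0]}
    - {"fingers": 87,"delta_pos": [-20,5,105],"angular": [0,0,0]}
    - {"fingers": 87,"delta_pos": [-20,5,120],"angular": [0,0,0]}
    - {"fingers": 87,"delta_pos": [-20,5,133],"angular": [0,0,0]}
    - {"fingers": 87,"delta_pos": [-20,5,142],"angular": [0,0,0]}
    - {"fingers": 87,"delta_pos": [-20,5,147],"angular": [0,0,0]}
    - {"fingers": 87,"delta_pos": [-20,5,147],"angular": [0,0,0]}
    - {"fingers": 87,"delta_pos": [-20,5,147],"angular": [0,0,0]}

```text
clock: 3.15
tool_pos: [0.4763, -0.261, 0.0565]
orientation: [-180.0, -29.9, -1.6]
force: [-0.3, -0.6, -0.4]
opening: 0.0866
gripper_force: 0.0
```

```bash
python3 - <<'E'
from h import *
pl((.4764,-.2624,.0557),(180,-30,-1.7));print(ctrl.get_obs()['force'])
im=snap('side','s2.png');cv2.imwrite('pics/s2c.png',np.hstack([cv2.resize(im[270:370,270:400],(400,308)),cv2.resize(snap('top','t2.png')[190:300,350:493],(400,308))]))
E
```

```text
delta [-0.3  1.4  0.7] rot [-0.06  0.09  0.11]
[-0.30945855 -0.58165678 -0.39548062]
```

View pics/s2c.png

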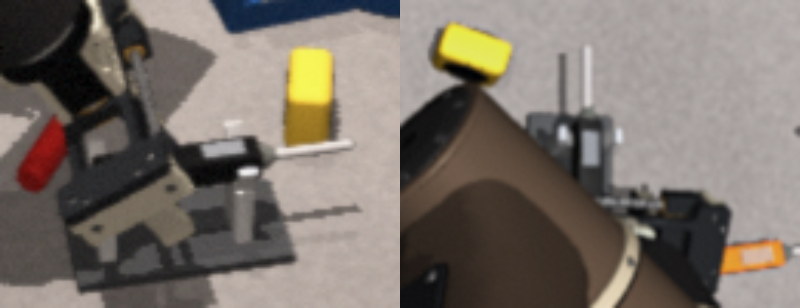

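The fingers straddle the handle between the forks, with the rear fork post visible behind the finger at crop (105,245). I correct 1.4 mm sideways and close.

>>> apply_moves:
  deltas:
    - {"fingers": 60,"delta_pos": [0,1,0.5],"angular": [0,0,0]}
    - {"fingers": 40,"delta_pos": [0,1,0.5],"angular": [0,0,0]}
    - {"fingers": 20,"delta_pos": [0,1,0.5],"angular": [0,0,0]}
    - {"fingers": 10,"delta_pos": [0,1,0.5],"angular": [0,0,0]}
    - {"fingers": 10,"delta_pos": [0,1,0.5],"angular": [0,0,0]}
    - {"fingers": 10,"delta_pos": [0,1,0.5],"angular": [0,0,0]}
    - {"fingers": 10,"delta_pos": [0,1,0.5],"angular": [0,0,0]}
    - {"fingers": 10,"delta_pos": [0,1,0.5],"angular": [0,0,0]}

```text
clock: 4.05
tool_pos: [0.4766, -0.262, 0.0557]
orientation: [-180.0, -29.9, -1.6]
force: [-0.1, 0.1, 0.1]
opening: 0.0286
gripper_force: 0.0
```

```bash
python3 - <<'E'
from h import *
p,r=pose();print(p,r.as_euler('xyz',degrees=True),ctrl.get_obs()['force'],ctrl.get_obs()['joint_pos'])
E
```

```text
[ 0.47661111 -0.26200573  0.05567724] [-179.99574838  -29.88694787   -1.57453183] [-0.06652339  0.0696267   0.13044704] [-16.02877887  10.29178418 -37.69653049 -29.29903451 -14.73238669
 131.08671746]
```

>>> apply_moves:
  deltas:
    - {"fingers": 10,"delta_pos": [0,0,0],"angular": [0,0,0]}
    - {"fingers": 10,"delta_pos": [0,0,0],"angular": [0,0,0]}
    - {"fingers": 10,"delta_pos": [0,0,0],"angular": [0,0,0]}
    - {"fingers": 10,"delta_pos": [0,0,0],"angular": [0,0,0]}

```text
clock: 4.45
tool_pos: [0.4767, -0.262, 0.0557]
orientation: [-180.0, -29.9, -1.6]
force: [0.4, -1.2, -1.5]
opening: 0.0238
gripper_force: 30.0
```

```bash
python3 - <<'E'
from h import *
p,r=pose();print(p,r.as_euler('xyz',degrees=True),ctrl.get_obs()['force'])
up=(p[0],p[1],p[2]+.17);pl(up,(180,-30,-1.7))
E
```

```text
[ 0.47666447 -0.2620404   0.05573483] [-179.99994181  -29.89517721   -1.57409843] [ 0.4263657  -1.19290604 -1.50597107]
delta [  84.7   -0.  -147.4] rot [-0.06  0.1   0.11]
```

>>> apply_moves:
  deltas:
    - {"fingers": 10,"delta_pos": [2.5,0,-4.3],"angular": [0,0,0]}
    - {"fingers": 10,"delta_pos": [7.5,0,-13],"angular": [0,0,0]}
    - {"fingers": 10,"delta_pos": [15,0,-26],"angular": [0,0,0]}
    - {"fingers": 10,"delta_pos": [27,0,-47],"angular": [0,0,0]}
    - {"fingers": 10,"delta_pos": [42,0,-73],"angular": [0,0,0]}
    - {"fingers": 10,"delta_pos": [60,0,-104],"angular": [0,0,0]}
    - {"fingers": 10,"delta_pos": [75,0,-130],"angular": [0,0,0]}
    - {"fingers": 10,"delta_pos": [85,0,-147],"angular": [0,0,0]}
    - {"fingers": 10,"delta_pos": [85,0,-147],"angular": [0,0,0]}

```text
clock: 5.35
tool_pos: [0.4781, -0.2624, 0.2294]
orientation: [179.9, -30.2, -1.5]
force: [-0.2, -0.0, -1.8]
opening: 0.0239
gripper_force: 30.0
```

```bash
cat >> h.py <<'E'
G=np.array([.4767,-.2620,.0557]);RG=R.from_euler('xyz',(180,-29.9,-1.6),degrees=True)
TIP0=np.array([.6118,-.2658,.072])
tipT=RG.inv().apply(TIP0-G)
def tcp_for(u,back,s=42,lift=0,off=(0,0,0)):
    c,y=pad[u];Rt=R.from_euler('xyz',(180,s-29.9,y),degrees=True)
    d=R.from_euler('z',y,degrees=True).apply([np.cos(np.radians(s)),0,-np.sin(np.radians(s))])
    tip=c+np.array(off)-d*back+[0,0,lift]
    return tip-Rt.apply(tipT),(180,s-29.9,y)
E
python3 - <<'E'
from h import *
o=ctrl.get_obs();print(pose()[0],o['opening'],o['force'])
a=tcp_for('r',.12);print(a);mid=((.44,-.13,.29),(180,-5,1.5))
b=pl(*mid);b2=pl(*tcp_for('r',.12,lift=.03),b);pl(*tcp_for('r',.12),b2);print(tcp_for('b',.12),tcp_for('b',0))
E
```

```text
[ 0.47809791 -0.26240493  0.22936142] 0.023851896078034042 [-0.22475611 -0.03255593 -1.8329745 ]
(array([ 0.4340933 , -0.00450661,  0.21361771]), (180, 12.100000000000001, 4.5))
delta [  -5.4 -131.2  -73.6] rot [  1.04 -25.18  -2.9 ]
delta [  -6.7 -125.6   46. ] rot [ -0.19 -17.1   -3.01]
delta [ 6.3 -0.  29.3] rot [0. 0. 0.]
(array([0.42960029, 0.30702443, 0.21361771]), (180, 12.100000000000001, -2.0)) (array([0.51872335, 0.30391219, 0.13332204]), (180, 12.100000000000001, -2.0))
```

>>> apply_moves:
  deltas:
    - {"fingers": 10,"delta_pos": [-2,-44,-25],"angular": [0.4,-8.4,-1]}
    - {"fingers": 10,"delta_pos": [-4,-88,-49],"angular": [0.7,-16.8,-2]}
    - {"fingers": 10,"delta_pos": [-5,-131,-74],"angular": [1,-25.2,-2.9]}
    - {"fingers": 10,"delta_pos": [-5,-131,-74],"angular": [1,-25.2,-2.9]}

```text
clock: 5.75
tool_pos: [0.4409, -0.1266, 0.2894]
orientation: [-180.0, -4.5, 1.8]
force: [1.0, -0.2, -2.5]
opening: 0.0236
gripper_force: 30.0
```

```bash
python3 - <<'E'
from h import *
print(pose()[0]);pl(*tcp_for('r',.10))
E
```

```text
[ 0.44088379 -0.12657413  0.28939629]
delta [   4.8 -122.9   89.9] rot [ -0.21 -16.55  -2.74]
```

>>> apply_moves:
  deltas:
    - {"fingers": 10,"delta_pos": [5,-42,0],"angular": [0,-6,-1]}
    - {"fingers": 10,"delta_pos": [5,-84,0],"angular": [0,-12,-2]}
    - {"fingers": 10,"delta_pos": [5,-123,15],"angular": [-0.2,-16.5,-2.7]}
    - {"fingers": 10,"delta_pos": [5,-123,50],"angular": [-0.2,-16.5,-2.7]}
    - {"fingers": 10,"delta_pos": [5,-123,75],"angular": [-0.2,-16.5,-2.7]}
    - {"fingers": 10,"delta_pos": [5,-123,90],"angular": [-0.2,-16.5,-2.7]}
    - {"fingers": 10,"delta_pos": [5,-123,90],"angular": [-0.2,-16.5,-2.7]}
    - {"fingers": 10,"delta_pos": [5,-123,90],"angular": [-0.2,-16.5,-2.7]}

```text
clock: 6.55
tool_pos: [0.4485, -0.0068, 0.1978]
orientation: [-180.0, 11.9, 4.2]
force: [0.5, -0.3, -1.2]
opening: 0.0237
gripper_force: 30.0
```

```bash
python3 - <<'E'
from h import *
p,r=pose();print(p,r.as_euler('xyz',degrees=True));pl(*tcp_for('r',.03));pl(*tcp_for('r',0))
tip=p+r.apply(tipT);print('tip',tip,proj('side',[tip])-[310,190],proj('top',[tip])-[250,150])
s=snap('side','s3.png');t=snap('top','t3.png')
cv2.imwrite('pics/m3.png',np.hstack([cv2.resize(s[190:290,310:410],(400,400),interpolation=2),cv2.resize(t[150:250,250:350],(400,400),interpolation=2)]))
E
```

```text
[ 0.44850048 -0.00684599  0.19784941] [-179.96476181   11.85386698    4.15488094]
delta [60.7 -3.8 32.7] rot [-0.11 -0.25 -0.34]
delta [86.6 -3.9 47.8] rot [-0.11 -0.25 -0.34]
tip [0.55988732 0.00125203 0.12000641] [[24.16986238 44.88644531]] [[60.5907813  68.17062237]]
```

View pics/m3.png

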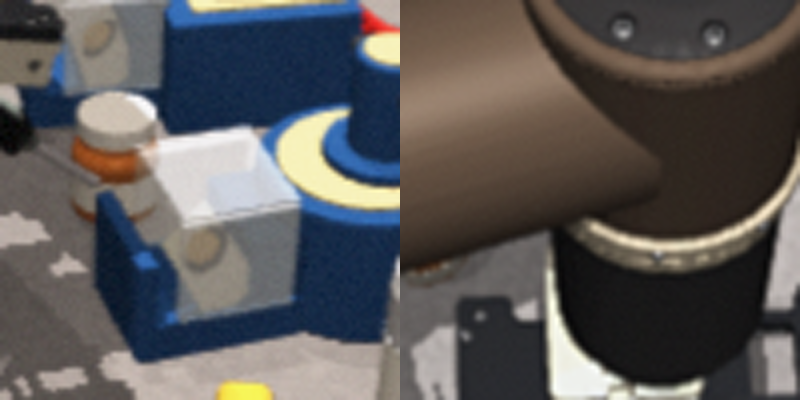

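The tip shows at (100,182) in the side crop, against a predicted (97,180), so the hand-to-tip model is good. The arm blocks the top view. I check the unit's pose in the side view using the hood corners.

```bash
python3 - <<'E'
from h import *
for u,o in(('r',(310,190)),('b',(305,165))):
    c,y=pad[u];r=R.from_euler('z',y,degrees=True)
    P=np.array([[-30,-40,112],[50,-40,112],[50,40,112],[-30,40,112],[-59,46,80],[-59,-46,80],[-45,-46,80],[0,0,55],[-59,-46,0]])/1000
    W=r.apply(P)+[c[0],c[1],0]
    print(u,((proj('side',W)-o)*4).round(0).tolist())
E
```

```text
r [[180.0, 209.0], [297.0, 190.0], [252.0, 126.0], [140.0, 144.0], [95.0, 185.0], [139.0, 263.0], [159.0, 259.0], [199.0, 239.0], [135.0, 360.0]]
b [[87.0, 93.0], [191.0, 84.0], [168.0, 36.0], [68.0, 44.0], [30.0, 80.0], [50.0, 137.0], [68.0, 136.0], [114.0, 130.0], [50.0, 227.0]]
```

```bash
sed -i "s/\.634,\.0112,\.055/.634,.009,.054/; s/\.630,\.300,\.055/.630,.298,.054/" h.py; python3 - <<'E'
from h import *
a=pl(*tcp_for('r',.04,s=43));pl(*tcp_for('r',0,s=43),a);o=ctrl.get_obs();print(o['force'])
E
```

```text
delta [52.9 -1.3 27.2] rot [-0.15 -1.38 -0.33]
delta [34.7 -0.  19.9] rot [0. 0. 0.]
[ 0.11556348 -0.48542228 -1.63571752]
```

>>> apply_moves:
  deltas:
    - {"fingers": 10,"delta_pos": [13,-1,7],"angular": [0,-1.4,-0.3]}
    - {"fingers": 10,"delta_pos": [26,-1.3,14],"angular": [-0.1,-1.4,-0.3]}
    - {"fingers": 10,"delta_pos": [40,-1.3,21],"angular": [-0.1,-1.4,-0.3]}
    - {"fingers": 10,"delta_pos": [53,-1.3,27],"angular": [-0.1,-1.4,-0.3]}
    - {"fingers": 10,"delta_pos": [53,-1.3,27],"angular": [-0.1,-1.4,-0.3]}
    - {"fingers": 10,"delta_pos": [53,-1.3,27],"angular": [-0.1,-1.4,-0.3]}

```text
clock: 7.25
tool_pos: [0.4948, -0.002, 0.1604]
orientation: [-180.0, 13.3, 4.5]
force: [-0.2, -0.1, -1.1]
opening: 0.0238
gripper_force: 30.0
```

```bash
python3 - <<'E'
from h import *
p,r=pose();pl(*tcp_for('r',.006,s=43));pl(*tcp_for('r',0,s=43));o=ctrl.get_obs();print(o['force'])
tip=p+r.apply(tipT);print('tip',tip,((proj('side',[tip,pad['r'][0]])-[335,225])*12).round())
s=snap('side','s4.png')
cv2.imwrite('pics/m4.png',cv2.resize(s[225:275,335:395],(720,600),interpolation=2))
E
```

```text
delta [29.7 -0.  15.6] rot [-0.02  0.17 -0.03]
delta [34.9 -0.  18.6] rot [-0.02  0.17 -0.03]
[-0.2286325  -0.12399072 -1.09492093]
tip [0.60414539 0.00656768 0.07977074] [[177. 234.]
 [299. 307.]]
```

View pics/m4.png

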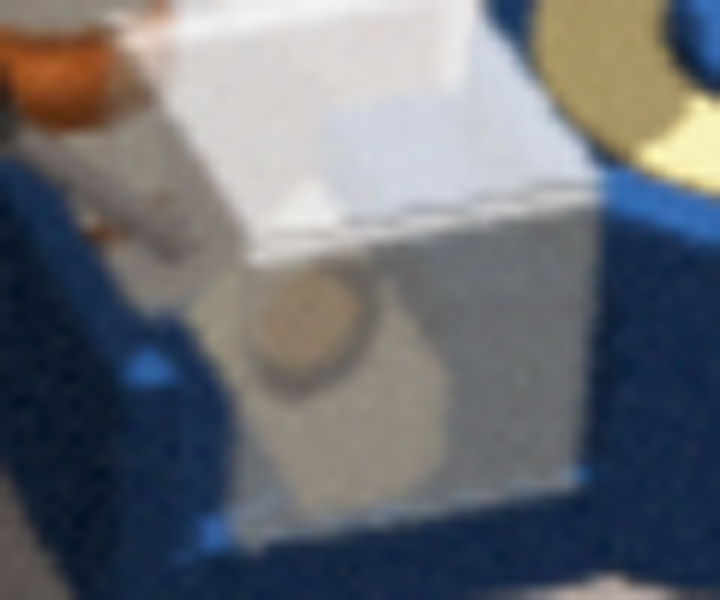

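The tip is at (190,248) and the disc centre at (308,320). Both sit about (+11,+13) px from prediction, so the relative aim is right. Advancing gently.

>>> apply_moves:
  deltas:
    - {"fingers": 10,"delta_pos": [10,0,5.2],"angular": [0,0,0]}
    - {"fingers": 10,"delta_pos": [19,0,10],"angular": [0,0,0]}
    - {"fingers": 10,"delta_pos": [26,0,13.6],"angular": [0,0,0]}
    - {"fingers": 10,"delta_pos": [30,0,15.7],"angular": [0,0,0]}
    - {"fingers": 10,"delta_pos": [33,0,17.5],"angular": [0,0,0]}
    - {"fingers": 10,"delta_pos": [33,0,17.5],"angular": [0,0,0]}
    - {"fingers": 10,"delta_pos": [33,0,17.5],"angular": [0,0,0]}

```text
clock: 8.0
tool_pos: [0.5225, 0.0003, 0.1363]
orientation: [-180.0, 13.2, 4.5]
force: [0.2, -0.3, -2.2]
opening: 0.0233
gripper_force: 30.0
```

```bash
python3 - <<'E'
from h import *
pl(*tcp_for('r',-.004,s=43));pl(*tcp_for('r',0,s=43));o=ctrl.get_obs();print(o['force'],o['clock'])
E
```

```text
delta [5.7 0.1 3.5] rot [-0.03  0.14 -0.01]
delta [2.3 0.1 1.5] rot [-0.03  0.14 -0.01]
[ 0.17500394 -0.30829752 -2.19470997] 8.0
```

>>> apply_moves:
  deltas:
    - {"fingers": 10,"delta_pos": [2.3,0,1.5],"angular": [0,0,0]}
    - {"fingers": 10,"delta_pos": [4,0,2.4],"angular": [0,0,0]}
    - {"fingers": 10,"delta_pos": [4,0,2.4],"angular": [0,0,0]}

```text
clock: 8.3
tool_pos: [0.526, 0.0006, 0.133]
orientation: [-180.0, 13.2, 4.5]
force: [-1.9, -0.0, 0.0]
opening: 0.0243
gripper_force: 30.0
```

```bash
python3 - <<'E'
from h import *
pl(*tcp_for('r',-.004,s=43));print([ctrl.get_obs()['force'].round(2)])
E
```

```text
delta [1.6 0.  1.1] rot [-0.03  0.14 -0.01]
[array([-1.86, -0.04,  0.04])]
```

In contact at about 2.4 N. I add 1.5 mm and hold.

>>> apply_moves:
  deltas:
    - {"fingers": 10,"delta_pos": [1.3,0,0.8],"angular": [0,0,0]}
    - {"fingers": 10,"delta_pos": [1.3,0,0.8],"angular": [0,0,0]}
    - {"fingers": 10,"delta_pos": [1.3,0,0.8],"angular": [0,0,0]}
    - {"fingers": 10,"delta_pos": [1.3,0,0.8],"angular": [0,0,0]}
    - {"fingers": 10,"delta_pos": [1.3,0,0.8],"angular": [0,0,0]}
    - {"fingers": 10,"delta_pos": [1.3,0,0.8],"angular": [0,0,0]}
    - {"fingers": 10,"delta_pos": [1.3,0,0.8],"angular": [0,0,0]}
    - {"fingers": 10,"delta_pos": [1.3,0,0.8],"angular": [0,0,0]}
    - {"fingers": 10,"delta_pos": [1.3,0,0.8],"angular": [0,0,0]}

```text
clock: 9.2
tool_pos: [0.5272, 0.0007, 0.1319]
orientation: [-180.0, 13.2, 4.5]
force: [-3.2, -0.3, 0.6]
opening: 0.024
gripper_force: 30.0
```

```bash
python3 - <<'E'
from h import *
a=pl(*tcp_for('r',.10,s=43));b=pl(*tcp_for('r',.10,s=43,lift=.08),a)
c=pl(*tcp_for('b',.10,s=43,lift=.08),b)
E
```

```text
delta [-90.1   0.1 -51.3] rot [-0.03  0.12 -0.01]
delta [-18.1   0.  -77.9] rot [0. 0. 0.]
delta [  19.3 -309.1   -4.5] rot [ 1.47 -0.    6.33]
```

>>> apply_moves:
  deltas:
    - {"fingers": 10,"delta_pos": [-9,0,-5.1],"angular": [0,0,0]}
    - {"fingers": 10,"delta_pos": [-27,0,-15.4],"angular": [0,0,0]}
    - {"fingers": 10,"delta_pos": [-48,0,-27.3],"angular": [0,0,0]}
    - {"fingers": 10,"delta_pos": [-70,0,-39.9],"angular": [0,0,0]}
    - {"fingers": 10,"delta_pos": [-90,0,-51],"angular": [0,0,0]}
    - {"fingers": 10,"delta_pos": [-94,0,-67],"angular": [0,0,0]}
    - {"fingers": 10,"delta_pos": [-100,0,-93],"angular": [0,0,0]}
    - {"fingers": 10,"delta_pos": [-105,0,-115],"angular": [0,0,0]}
    - {"fingers": 10,"delta_pos": [-108,0,-129],"angular": [0,0,0]}
    - {"fingers": 10,"delta_pos": [-108,0,-129],"angular": [0,0,0]}

```text
clock: 10.2
tool_pos: [0.4531, -0.005, 0.2846]
orientation: [-179.9, 12.9, 4.5]
force: [-0.5, -0.7, -0.9]
opening: 0.0239
gripper_force: 30.0
```

```bash
python3 - <<'E'
from h import *
b=pl(*tcp_for('b',.10,s=43,lift=.08));pl(*tcp_for('b',.10,s=43),b);print(b[0])
E
```

```text
delta [  18.3 -308.9   -1.5] rot [ 1.37 -0.23  6.35]
delta [18.1 -0.  77.9] rot [0. 0. 0.]
[0.44701555 0.30441628 0.28245319]
```

>>> apply_moves:
  deltas:
    - {"fingers": 10,"delta_pos": [2,-35,0],"angular": [0.2,0,0.8]}
    - {"fingers": 10,"delta_pos": [5,-80,0],"angular": [0.4,0,1.6]}
    - {"fingers": 10,"delta_pos": [8,-125,0],"angular": [0.6,0,2.6]}
    - {"fingers": 10,"delta_pos": [10,-170,0],"angular": [0.8,0,3.5]}
    - {"fingers": 10,"delta_pos": [13,-215,0],"angular": [1,0,4.5]}
    - {"fingers": 10,"delta_pos": [16,-260,-1],"angular": [1.2,-0.1,5.4]}
    - {"fingers": 10,"delta_pos": [18,-295,-1.5],"angular": [1.3,-0.2,6]}
    - {"fingers": 10,"delta_pos": [18,-309,-1.5],"angular": [1.4,-0.2,6.3]}
    - {"fingers": 10,"delta_pos": [18,-309,-1.5],"angular": [1.4,-0.2,6.3]}
    - {"fingers": 10,"delta_pos": [18,-309,-1.5],"angular": [1.4,-0.2,6.3]}

```text
clock: 11.2
tool_pos: [0.4452, 0.3037, 0.2791]
orientation: [179.9, 13.4, -2.0]
force: [0.1, 0.6, -1.9]
opening: 0.0235
gripper_force: 30.0
```

```bash
python3 - <<'E'
from h import *
a=pl(*tcp_for('b',.10,s=43));pl(*tcp_for('b',.04,s=43),a);print(ctrl.get_obs()['joint_pos'].round())
E
```

```text
delta [19.5 -0.9 74.1] rot [0.11 0.34 0.03]
delta [52.   0.  29.9] rot [0. 0. 0.]
[ 47.  13.   0. -10. -86.  42.]
```

>>> apply_moves:
  deltas:
    - {"fingers": 10,"delta_pos": [5,-1,19],"angular": [0.1,0.3,0]}
    - {"fingers": 10,"delta_pos": [11,-1,42],"angular": [0.1,0.3,0]}
    - {"fingers": 10,"delta_pos": [17,-1,64],"angular": [0.1,0.3,0]}
    - {"fingers": 10,"delta_pos": [19.5,-1,74],"angular": [0.1,0.3,0]}
    - {"fingers": 10,"delta_pos": [28,-1,79],"angular": [0.1,0.3,0]}
    - {"fingers": 10,"delta_pos": [43,-1,87.6],"angular": [0.1,0.3,0]}
    - {"fingers": 10,"delta_pos": [58,-1,96.2],"angular": [0.1,0.3,0]}
    - {"fingers": 10,"delta_pos": [71,-1,104],"angular": [0.1,0.3,0]}
    - {"fingers": 10,"delta_pos": [71,-1,104],"angular": [0.1,0.3,0]}
    - {"fingers": 10,"delta_pos": [71,-1,104],"angular": [0.1,0.3,0]}

```text
clock: 12.2
tool_pos: [0.4908, 0.3032, 0.1613]
orientation: [180.0, 13.2, -2.0]
force: [-0.9, -0.2, -1.3]
opening: 0.0237
gripper_force: 30.0
```

```bash
python3 - <<'E'
from h import *
p,r=pose();pl(*tcp_for('b',.005,s=43));pl(*tcp_for('b',0,s=43));print(ctrl.get_obs()['force'])
tip=p+r.apply(tipT);print('tip',tip,((proj('side',[tip,pad['b'][0]])-[305,170])*12).round())
s=snap('side','s5.png')
cv2.imwrite('pics/m5.png',cv2.resize(s[170:220,305:365],(720,600),interpolation=2))
E
```

```text
delta [30.4  0.3 17.2] rot [ 0.01  0.06 -0.04]
delta [34.7  0.3 19.7] rot [ 0.01  0.06 -0.04]
[-0.91625082 -0.2153011  -1.26953471]
tip [0.60060369 0.29927203 0.08095714] [[234. 254.]
 [344. 336.]]
```

View pics/m5.png

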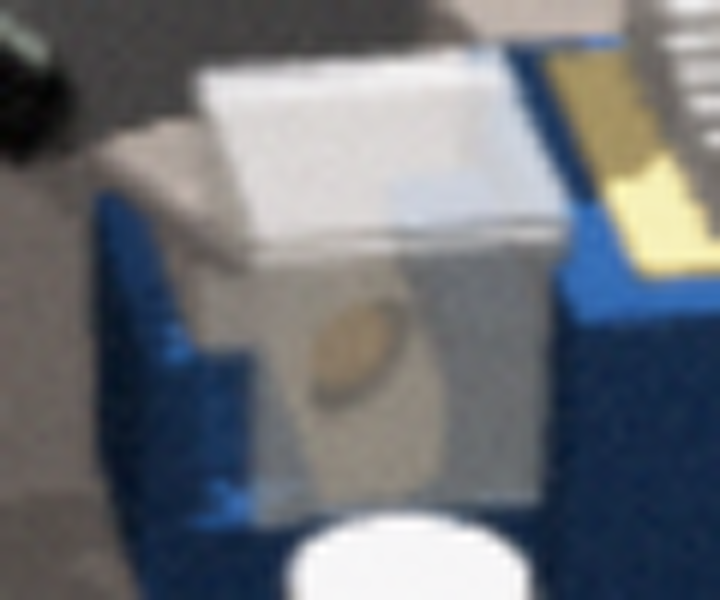

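The tip is at about (240,262) and the disc at (352,350). They agree with prediction to about half a pixel relative to each other, so I advance.

>>> apply_moves:
  deltas:
    - {"fingers": 10,"delta_pos": [10,0.3,5.6],"angular": [0,0,0]}
    - {"fingers": 10,"delta_pos": [19,0.3,10.7],"angular": [0,0,0]}
    - {"fingers": 10,"delta_pos": [26,0.3,14.8],"angular": [0,0,0]}
    - {"fingers": 10,"delta_pos": [30.4,0.3,17.2],"angular": [0,0,0]}
    - {"fingers": 10,"delta_pos": [33,0.3,18.7],"angular": [0,0,0]}
    - {"fingers": 10,"delta_pos": [35.5,0.3,20.2],"angular": [0,0,0]}
    - {"fingers": 10,"delta_pos": [35.5,0.3,20.2],"angular": [0,0,0]}

```text
clock: 12.95
tool_pos: [0.5201, 0.302, 0.1341]
orientation: [-180.0, 13.2, -2.0]
force: [-1.3, -0.8, -0.8]
opening: 0.0237
gripper_force: 30.0
```

```bash
python3 - <<'E'
from h import *
pl(*tcp_for('b',-.003,s=43));print([ctrl.get_obs()['force'].round(2)])
E
```

```text
delta [2.6 0.2 1.4] rot [-0.01  0.06  0.  ]
[array([-1.3 , -0.79, -0.85])]
```

>>> apply_moves:
  deltas:
    - {"fingers": 10,"delta_pos": [1.8,0,1],"angular": [0,0,0]}
    - {"fingers": 10,"delta_pos": [3.4,0,1.9],"angular": [0,0,0]}
    - {"fingers": 10,"delta_pos": [3.4,0,1.9],"angular": [0,0,0]}

```text
clock: 13.25
tool_pos: [0.5229, 0.302, 0.1317]
orientation: [-180.0, 13.2, -2.0]
force: [-4.2, -0.0, 1.0]
opening: 0.024
gripper_force: 30.0
```

```bash
python3 - <<'E'
from h import *
pl(*tcp_for('b',-.004,s=43));print([ctrl.get_obs()['force'].round(2)])
E
```

```text
delta [0.2 0.2 0.1] rot [-0.02  0.05  0.01]
[array([-4.19, -0.05,  0.99])]
```

About 4 N, so it is well pressed. Holding.

>>> apply_moves:
  deltas:
    - {"fingers": 10,"delta_pos": [0,0,0],"angular": [0,0,0]}
    - {"fingers": 10,"delta_pos": [0,0,0],"angular": [0,0,0]}
    - {"fingers": 10,"delta_pos": [0,0,0],"angular": [0,0,0]}
    - {"fingers": 10,"delta_pos": [0,0,0],"angular": [0,0,0]}
    - {"fingers": 10,"delta_pos": [0,0,0],"angular": [0,0,0]}
    - {"fingers": 10,"delta_pos": [0,0,0],"angular": [0,0,0]}
    - {"fingers": 10,"delta_pos": [0,0,0],"angular": [0,0,0]}
    - {"fingers": 10,"delta_pos": [0,0,0],"angular": [0,0,0]}
    - {"fingers": 10,"delta_pos": [0,0,0],"angular": [0,0,0]}

```text
clock: 14.15
tool_pos: [0.5233, 0.3021, 0.1317]
orientation: [-180.0, 13.1, -2.0]
force: [-3.7, -1.8, 0.1]
opening: 0.0237
gripper_force: 30.0
```

>>> apply_moves:
  deltas:
    - {"fingers": 10,"delta_pos": [-9,0,-5.1],"angular": [0,0,0]}
    - {"fingers": 10,"delta_pos": [-27,0,-15.4],"angular": [0,0,0]}
    - {"fingers": 10,"delta_pos": [-48,0,-27.3],"angular": [0,0,0]}
    - {"fingers": 10,"delta_pos": [-70,0,-39.9],"angular": [0,0,0]}
    - {"fingers": 10,"delta_pos": [-90,0,-51],"angular": [0,0,0]}
    - {"fingers": 10,"delta_pos": [-94,0,-67],"angular": [0,0,0]}
    - {"fingers": 10,"delta_pos": [-100,0,-93],"angular": [0,0,0]}
    - {"fingers": 10,"delta_pos": [-105,0,-115],"angular": [0,0,0]}
    - {"fingers": 10,"delta_pos": [-108,0,-129],"angular": [0,0,0]}
    - {"fingers": 10,"delta_pos": [-108,0,-129],"angular": [0,0,0]}

```text
clock: 15.15
tool_pos: [0.4486, 0.3055, 0.2845]
orientation: [-179.7, 12.8, -1.9]
force: [0.2, 0.1, -1.9]
opening: 0.024
gripper_force: 30.0
```

```bash
python3 - <<'E'
from h import *
a=pl((.45,-.02,.30),(180,5,-1.6));b=pl((.4767,-.262,.235),(180,-29.9,-1.6),a)
E
```

```text
delta [  8.6 325.2 -19.4] rot [-0.32  7.84 -0.34]
delta [ 39.  241.2  61.8] rot [ 0.  34.9  0. ]
```

>>> apply_moves:
  deltas:
    - {"fingers": 10,"delta_pos": [1,30,-3],"angular": [0,1,0]}
    - {"fingers": 10,"delta_pos": [3,75,-8],"angular": [0,2,0]}
    - {"fingers": 10,"delta_pos": [4,120,-12],"angular": [-0.1,3.5,-0.1]}
    - {"fingers": 10,"delta_pos": [5,165,-16],"angular": [-0.2,5,-0.2]}
    - {"fingers": 10,"delta_pos": [6,210,-19],"angular": [-0.3,6,-0.3]}
    - {"fingers": 10,"delta_pos": [8,255,-19],"angular": [-0.3,7,-0.3]}
    - {"fingers": 10,"delta_pos": [9,300,-19],"angular": [-0.3,7.8,-0.3]}
    - {"fingers": 10,"delta_pos": [9,325,-19],"angular": [-0.3,7.8,-0.3]}
    - {"fingers": 10,"delta_pos": [9,325,-19],"angular": [-0.3,7.8,-0.3]}

```text
clock: 16.05
tool_pos: [0.4483, -0.0232, 0.2972]
orientation: [179.8, 5.3, -1.9]
force: [0.7, 0.8, -1.8]
opening: 0.0239
gripper_force: 30.0
```

```bash
python3 - <<'E'
from h import *
pl((.4767,-.262,.235),(180,-29.9,-1.6))
E
```

```text
delta [ 41.7 237.6  59.5] rot [ 0.28 35.24 -0.18]
```

>>> apply_moves:
  deltas:
    - {"fingers": 10,"delta_pos": [4,30,0],"angular": [0,5,0]}
    - {"fingers": 10,"delta_pos": [9,70,5],"angular": [0,10,0]}
    - {"fingers": 10,"delta_pos": [15,110,15],"angular": [0.1,16,-0.1]}
    - {"fingers": 10,"delta_pos": [21,150,28],"angular": [0.2,22,-0.1]}
    - {"fingers": 10,"delta_pos": [30,190,40],"angular": [0.3,28,-0.2]}
    - {"fingers": 10,"delta_pos": [38,225,52],"angular": [0.3,33,-0.2]}
    - {"fingers": 10,"delta_pos": [42,238,60],"angular": [0.3,35.2,-0.2]}
    - {"fingers": 10,"delta_pos": [42,238,60],"angular": [0.3,35.2,-0.2]}
    - {"fingers": 10,"delta_pos": [42,238,60],"angular": [0.3,35.2,-0.2]}
    - {"fingers": 10,"delta_pos": [42,238,60],"angular": [0.3,35.2,-0.2]}

```text
clock: 17.05
tool_pos: [0.479, -0.2591, 0.2356]
orientation: [-180.0, -29.9, -1.4]
force: [0.4, 0.9, -1.5]
opening: 0.0237
gripper_force: 30.0
```

```bash
python3 - <<'E'
from h import *
a=pl((.4767,-.262,.095),(180,-29.9,-1.6));print(ctrl.get_obs()['force'])
p,r=pose();tip=p+r.apply(tipT)
# detect bright steel tip in the side view near the prediction
u=proj('side',[tip])[0];s=snap('side','s6.png');print(u)
x,y=(u+.5).astype(int);cv2.imwrite('pics/m6.png',cv2.resize(s[y-60:y+60,x-110:x+50],(800,600),interpolation=2));print(x-110,y-60)
E
```

```text
delta [-71.9   3.  120.8] rot [-0.16  0.04  0.21]
[ 0.37357871  0.86342841 -1.45014865]
[391.41768434 249.08962191]
281 189
```

View pics/m6.png

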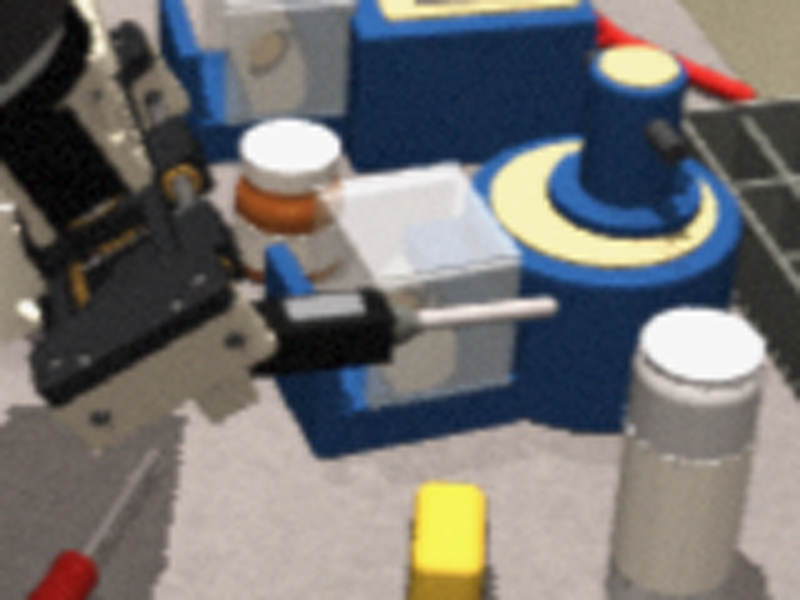

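The pen hangs level in the grip, tip at (555,307) against a predicted (552,300), which matches the earlier camera bias. It has not slipped. Descending over the rest.

>>> apply_moves:
  deltas:
    - {"fingers": 10,"delta_pos": [-10,1,17],"angular": [-0.1,0,0.1]}
    - {"fingers": 10,"delta_pos": [-24,3,40],"angular": [-0.1,0,0.2]}
    - {"fingers": 10,"delta_pos": [-40,3,67],"angular": [-0.1,0,0.2]}
    - {"fingers": 10,"delta_pos": [-54,3,91],"angular": [-0.1,0,0.2]}
    - {"fingers": 10,"delta_pos": [-66,3,111],"angular": [-0.1,0,0.2]}
    - {"fingers": 10,"delta_pos": [-72,3,121],"angular": [-0.1,0,0.2]}
    - {"fingers": 10,"delta_pos": [-72,3,121],"angular": [-0.1,0,0.2]}
    - {"fingers": 10,"delta_pos": [-72,3,121],"angular": [-0.1,0,0.2]}

```text
clock: 17.9
tool_pos: [0.4772, -0.2622, 0.0952]
orientation: [-180.0, -29.9, -1.6]
force: [-0.7, 0.2, -0.5]
opening: 0.0239
gripper_force: 30.0
```

```bash
python3 - <<'E'
from h import *
print(proj('side',[TIP0]));pl((.4767,-.262,.065),(180,-29.9,-1.6));pl((.4767,-.262,.0557),(180,-29.9,-1.6));print(ctrl.get_obs()['force'],pose()[0])
E
```

```text
[[384.00692775 315.7235435 ]]
delta [-15.5  -0.2  25.9] rot [-0.06 -0.01  0.04]
delta [-20.2  -0.2  34. ] rot [-0.06 -0.01  0.04]
[-0.66245256  0.23337805 -0.53377476] [ 0.4772469  -0.26219517  0.09520292]
```

>>> apply_moves:
  deltas:
    - {"fingers": 10,"delta_pos": [-4,-0.2,7],"angular": [0,0,0]}
    - {"fingers": 10,"delta_pos": [-8,-0.2,14],"angular": [0,0,0]}
    - {"fingers": 10,"delta_pos": [-12,-0.2,20.5],"angular": [0,0,0]}
    - {"fingers": 10,"delta_pos": [-15.5,-0.2,26],"angular": [0,0,0]}
    - {"fingers": 10,"delta_pos": [-18,-0.2,30.2],"angular": [0,0,0]}
    - {"fingers": 10,"delta_pos": [-19.5,-0.2,32.8],"angular": [0,0,0]}
    - {"fingers": 10,"delta_pos": [-20.2,-0.2,34],"angular": [0,0,0]}
    - {"fingers": 10,"delta_pos": [-20.2,-0.2,34],"angular": [0,0,0]}
    - {"fingers": 10,"delta_pos": [-20.2,-0.2,34],"angular": [0,0,0]}

```text
clock: 18.8
tool_pos: [0.4761, -0.2625, 0.0557]
orientation: [-180.0, -30.0, -1.6]
force: [-2.5, 1.7, 6.1]
opening: 0.0237
gripper_force: 30.0
```

The force shows it is seated. Opening.

>>> apply_moves:
  deltas:
    - {"fingers": 24,"delta_pos": [-0.3,0,-0.5],"angular": [0,0,0]}
    - {"fingers": 28,"delta_pos": [-0.3,0,-0.5],"angular": [0,0,0]}
    - {"fingers": 32,"delta_pos": [-0.3,0,-0.5],"angular": [0,0,0]}
    - {"fingers": 40,"delta_pos": [-0.3,0,-0.5],"angular": [0,0,0]}
    - {"fingers": 60,"delta_pos": [-0.3,0,-0.5],"angular": [0,0,0]}
    - {"fingers": 80,"delta_pos": [-0.3,0,-0.5],"angular": [0,0,0]}
    - {"fingers": 87,"delta_pos": [-0.3,0,-0.5],"angular": [0,0,0]}
    - {"fingers": 87,"delta_pos": [-0.3,0,-0.5],"angular": [0,0,0]}
    - {"fingers": 87,"delta_pos": [-0.3,0,-0.5],"angular": [0,0,0]}
    - {"fingers": 87,"delta_pos": [-0.3,0,-0.5],"angular": [0,0,0]}

```text
clock: 19.8
tool_pos: [0.4752, -0.2624, 0.0553]
orientation: [-179.9, -29.9, -1.7]
force: [0.1, -0.5, 0.0]
opening: 0.0821
gripper_force: 0.0
```

>>> apply_moves:
  deltas:
    - {"fingers": 87,"delta_pos": [0,0,0],"angular": [0,0,0]}
    - {"fingers": 87,"delta_pos": [0,0,0],"angular": [0,0,0]}
    - {"fingers": 87,"delta_pos": [0,0,-8],"angular": [0,0,0]}
    - {"fingers": 87,"delta_pos": [0,0,-25],"angular": [0,0,0]}
    - {"fingers": 87,"delta_pos": [0,0,-50],"angular": [0,0,0]}
    - {"fingers": 87,"delta_pos": [0,0,-80],"angular": [0,0,0]}
    - {"fingers": 87,"delta_pos": [0,0,-115],"angular": [0,0,0]}
    - {"fingers": 87,"delta_pos": [0,0,-145],"angular": [0,0,0]}
    - {"fingers": 87,"delta_pos": [0,0,-145],"angular": [0,0,0]}
    - {"fingers": 87,"delta_pos": [0,0,-145],"angular": [0,0,0]}

```text
clock: 20.8
tool_pos: [0.4029, -0.2605, 0.1823]
orientation: [-180.0, -30.1, -1.6]
force: [-0.2, 0.4, -0.0]
opening: 0.0869
gripper_force: 0.0
```

```bash
python3 - <<'E'
from h import *
s=snap('side','s7.png');a=cv2.imread('pics/s1.png')
A=a[300:345,295:395];best=cv2.matchTemplate(s[290:355,285:405],A,cv2.TM_CCOEFF_NORMED);print(cv2.minMaxLoc(best))
d=cv2.absdiff(s,a).max(2)[290:365,285:400];print((d>60).sum(),np.argwhere(d>60)[:20].tolist(),ctrl.get_obs()['force'])
for im in(a,s):
    g=im[305:345,290:395]; k=g.max(2)<45; c=cv2.moments(k.astype(np.uint8),True);print('dark',k.sum(),c['m10']/c['m00'],c['m01']/c['m00'])
    w=im[308:326,362:395].min(2).astype(int); b=np.argwhere(w>190);print('tip',b.max(0),b.min(0),b.mean(0))
E
```

```text
(0.3743528127670288, 0.9779236316680908, (0, 20), (10, 10))
257 [[0, 10], [0, 11], [0, 12], [0, 13], [0, 14], [0, 15], [1, 10], [1, 11], [1, 12], [1, 13], [1, 14], [1, 15], [2, 10], [2, 11], [2, 12], [2, 13], [2, 14], [2, 15], [2, 16], [2, 17]] [-0.65280348  0.13401524  0.47944938]
dark 620 33.645161290322584 21.38064516129032
tip [11 21] [7 0] [ 9.12195122 10.75609756]
dark 584 34.41267123287671 20.898972602739725
tip [11 21] [8 0] [ 9.41025641 10.33333333]
```

```bash
python3 -c "
from plant import ctrl
print(ctrl.close_job())"
```

```text
the job is handed in; nothing more can be done
None
```

The job is handed in at about 21 s: I pressed the pen on the round unit's contact, then the box unit's, for about 0.9 s each at roughly 4 N. It is back in both forks, within a pixel of where it lay in the side view; I did not check the other loose things in a final picture.

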